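# Rake smoking-wood chunks into an even layer

## Robot

A 6-joint arm with a two-finger parallel gripper is mounted at the origin on a cart in front of the work surface, level with it; the furniture and walls round the work are solid. World frame = base frame: x ahead of the robot, y to its left, z up, the work surface at z = 0. Lengths are in m, angles in rad, forces in N, time in s.
With the tool pointing down it reaches from about 0.25 to 0.85 m from the base axis. Payload 12.5 kg.
Tool frame: the origin (TCP) lies at the very end of the fingers, on their centre line; the grasp point (between the pads) lies 19 mm behind it; z points along the fingers, y is the line along which they close (so a half turn about z gives the same grasp; the last joint's range is limited). The gripper opens to 93 mm and grips with 3 to 60 N. Pads are 15 mm wide; open, the fingers measure 128 mm over their backs; the gripper's body (75 mm by 188 mm) begins 65 mm behind the grasp point.
Start: joints at [1.224, 0.351, 1.652, -0, 1.139, -0.085], TCP at [0.142, 0.531, 0.219] pointing down, gripper open.
Joint ranges: [-2.75, 2.75], [-0.79, 2.1], [0.01, 2.65], [-1.57, 4.71], [0.07, 3.14], [-2.87, 2.87]. Speed limits (rad/s): [2.22, 2.22, 2.79, 3.14, 3.14, 3.14].

## Interface

Orientations are given as a rotation vector (axis times angle).
In Python, from bench import env gives the robot as it stands. The module is installed in compiled form; this text tells all that it offers.
- The arm moves only by the shell command python3 -m handwheel 'ROWS'. ROWS is JSON, a list of rows, each a list of 7 numbers: the shift along the tool's x, y, z in mm, then the turn, a rotation vector about the tool's x, y, z in degrees, then the finger opening in mm, from 0 to 93. A call has 1 to 10 rows; each row shifts and turns the commanded pose from where the row before left it, along the tool's axes as they then stand; what a row does not reach is not made up. A row lasts 1/8 s, in which the tool goes at most 62.5 mm and 10.7 degrees, less where a joint would pass 70% of its speed; a pose out of reach is approached as far as the arm can. A call with a gripper value outside its range is refused whole. The fingers move at their own pace and stop on an object; the grip force is fixed at half the most. Time passes only in rows, so rows that do not move let the fingers close. It gives the time, the measured TCP pose, the force, the opening and the grip force at its end, in the units of the state.
- env.get_obs(): the state, without advancing time (a new reading comes with each control period).
- env.grab_frame(name): name is "scene" or "side" or "wrist"; returns (picture, depth): 420x560x3 uint8, red, green, blue; 420x560 float32, m along the optical axis (not along the pixel's ray), 0 where there is no reading.
- env.calibration(name): a dict with "fov_y" (degrees; the focal length in pixels is half the picture's height over the tangent of half this angle, whatever the lens; pixels are square), "cx", "cy" (the principal point, pixels), "D" ([k1, k2, p1, p2, k3] as OpenCV has them; the pictures are not rectified), "cam_to_world" (4x4, takes a point from camera to world coordinates). Camera axes: x right, y down, z forward; pixel columns grow to the right and rows downward; lengths in m; the calibration is good to about 2 mm. A picture is of the moment at which its call begins: read the wrist's pose just before it. calibration takes no time and is no camera call; for the wrist camera it gives the pose at the moment of the call.
- env.hand_in(): hands the job in; it is judged then, once.
The state is a dict: "t": time; "joint_positions": joint angles; "joint_vel": joint speeds; "joint_efforts": joint torques, N m; "tool_pos": TCP position; "tcp_rot": TCP orientation; "wrist_force": force on the tool from outside, world axes, zero at the start; "ft_torque": the same for the moment, N m; "opening": finger opening in m; "finger_force": force on a finger pad.
Only numpy, scipy, OpenCV 4.12 (cv2) and the standard library are available. Lean on these libraries where they do the work, as an engineer would, in place of code of your own. Each camera call takes 0.05 s, during which the arm holds its last target. There are 200 camera calls.

## Task

The six wood chunks are crowded into one end third of the drying tray. Take the small rake from its rest and rake the chunks along the tray into an even layer, two lying in each third of its length, drawing the first two right to the far third with the tines lightly touching the bed in every third on the way: the long part of the bed falls away by an unknown amount, so feel for it and never press hard. Touch the chunks with the rake only, leave everything else alone, and finally set the rake back upright on its rest with the tines between the rails.

Things in the scene. Friction and masses are not known exactly. Their poses are not given: they have to be found in the camera images.
- tray: open wooden drying tray, fixed, outside 142 (x) x 342 (y) x 70 mm high, walls 6 mm, inside 130 x 330 mm; origin: centre of its underside; y runs along its length toward the end where the chunks start, z up. Small steel pins on the long rims at y = +55 and -55 mm mark the thirds
- bed_hinge (a point): middle of the line at tray y = +45 mm, 40 mm above the tray's underside, where the bed's two leaves meet. From it to the +y end the bed is level. To the -y end the long leaf falls away evenly, for draining, at a slope set anew each time, 0.03 to 0.12 rad (4.5 to 18.5 mm down at tray y = -110 mm): not reported, to be felt. It is stiff and does not give under the rake
- rest: wooden rake rest, fixed, base 140 (x) x 70 (y) x 6 mm; two rails along x, 130 mm long, 13 mm thick, tops 42 mm above its underside, 18 mm apart; origin: centre of its underside, z up. The rake stands on it, head bar on both rail tops, tines hanging in the gap, its origin 6 mm above the rest's; put back, it may be off by 11 mm across and 30 mm along the rails
- rake: small upright hand rake, 210 g, standing on the rest, its x nearly along the rest's x. Origin: midway between the tine tips; z up the handle, x along the head bar. Six steel tines 4 mm thick, 36 mm long, 20 mm apart (x = -50 to +50 mm); head bar above them 104 (x) x 30 (y) mm, 36 to 48 mm above the tips. It rakes along its y
- rake_grip (a point): grip point on the rake's handle, 96 mm above the tine tips. Handle flat-sided, 30 (x) x 24 (y) mm, 64 to 130 mm above the tips; fingers close along y. Sprung neck: the head gives up to 9 mm, then is solid. The tines first bear on a surface with about 2.5 N, then 2.5 N more per mm that the handle goes down; over 12 N is too hard
- chunk_1: chunk of dark hardwood for smoking food, about 15 g, 24 x 20 mm in plan (26 mm across corners), 20 mm high; origin: centre of its underside. Six alike start flat in the tray's +y third in three rough rows of two: in the tray's frame at x = -28 and +28 mm (up to 8 mm off), y = 65, 105 and 145 mm (up to 4 mm off)
- chunk_2: chunk of dark hardwood for smoking food, about 15 g, 24 x 20 mm in plan (26 mm across corners), 20 mm high; origin: centre of its underside. Six alike start flat in the tray's +y third in three rough rows of two: in the tray's frame at x = -28 and +28 mm (up to 8 mm off), y = 65, 105 and 145 mm (up to 4 mm off)
- chunk_3: chunk of dark hardwood for smoking food, about 15 g, 24 x 20 mm in plan (26 mm across corners), 20 mm high; origin: centre of its underside. Six alike start flat in the tray's +y third in three rough rows of two: in the tray's frame at x = -28 and +28 mm (up to 8 mm off), y = 65, 105 and 145 mm (up to 4 mm off)
- chunk_4: chunk of dark hardwood for smoking food, about 15 g, 24 x 20 mm in plan (26 mm across corners), 20 mm high; origin: centre of its underside. Six alike start flat in the tray's +y third in three rough rows of two: in the tray's frame at x = -28 and +28 mm (up to 8 mm off), y = 65, 105 and 145 mm (up to 4 mm off)
- chunk_5: chunk of dark hardwood for smoking food, about 15 g, 24 x 20 mm in plan (26 mm across corners), 20 mm high; origin: centre of its underside. Six alike start flat in the tray's +y third in three rough rows of two: in the tray's frame at x = -28 and +28 mm (up to 8 mm off), y = 65, 105 and 145 mm (up to 4 mm off)
- chunk_6: chunk of dark hardwood for smoking food, about 15 g, 24 x 20 mm in plan (26 mm across corners), 20 mm high; origin: centre of its underside. Six alike start flat in the tray's +y third in three rough rows of two: in the tray's frame at x = -28 and +28 mm (up to 8 mm off), y = 65, 105 and 145 mm (up to 4 mm off)
- jar: bystander, to be left where it stands; origin: centre of its underside. Jam jar with a yellow lid, 63 mm wide, 94 mm high
- timer: bystander, to be left where it stands; origin: centre of its underside. Round white kitchen timer, 74 mm wide, 50 mm high
- spice: bystander, to be left where it stands; origin: centre of its underside. Spice jar with a red cap, 45 mm wide, 106 mm high
Things that resemble listed ones, but are neither listed nor needed, are in the scene too. Leave any yellow look-alike of the chunk_6 alone. What is shaped like the rake but purple is not meant.

How it is judged:
By the outcome, as a careful person would: the job done as asked, in the order asked, and still so for the second after the job is handed in, with the robot touching nothing.
It also fails if it takes over 72 s, if anything falls off the work surface, if the arm or the gripper's body presses on something with over 40 N, if the wrist force passes 120 N, or if a joint passes its speed limit or range.

## Working session

There is one attempt and no reset: what is moved stays moved. The work goes in short steps, Python scripts to look and compute and a shell command to move; the robot and the scene stay as the last step left them, time stands still between calls to the robot, and variables do not carry over. Pictures are saved under pics/ and viewed, at most 10 in all, crops included, and the job is handed in when it is done.

```bash
mkdir -p pics; cat > h.py <<'E'
import numpy as np, cv2
from bench import env
from scipy.spatial.transform import Rotation as R
def snap(n):
    c=env.calibration(n); p,d=env.grab_frame(n); return p,d,c
def cloud(d,c):
    H,W=d.shape; f=H/2/np.tan(np.radians(c["fov_y"])/2)
    K=np.array([[f,0,c["cx"]],[0,f,c["cy"]],[0,0,1.]])
    v,u=np.mgrid[0:H,0:W]
    n=cv2.undistortPoints(np.stack([u,v],-1).reshape(-1,1,2).astype(float),K,np.array(c["D"],float)).reshape(H,W,2)
    P=np.dstack([n[...,0]*d,n[...,1]*d,d]); T=np.array(c["cam_to_world"])
    return P@T[:3,:3].T+T[:3,3]
E
python3 - <<'E'
from h import *
for n in ("scene","side"):
    p,d,c=snap(n); np.savez(f"/tmp/{n}0.npz",p=p,d=d,X=cloud(d,c)); cv2.imwrite(f"pics/{n}0.png",p[...,::-1])
    print(n,np.array(c["cam_to_world"]).round(3).tolist(),c["fov_y"])
o=env.get_obs(); print(o)
E
```

```text
scene [[0.749, -0.332, 0.574, -0.07], [-0.663, -0.381, 0.645, -0.53], [0.005, -0.863, -0.505, 0.626], [0.0, 0.0, 0.0, 1.0]] 53.58694320073586
side [[0.855, -0.245, 0.458, 0.14], [-0.519, -0.364, 0.774, -0.494], [-0.023, -0.899, -0.438, 0.464], [0.0, 0.0, 0.0, 1.0]] 53.18947550900624
{'t': 0.1, 'joint_positions': array([ 1.22437355e+00,  3.51183750e-01,  1.65233468e+00, -2.04105979e-05,
        1.13911175e+00, -8.45907380e-02]), 'joint_vel': array([-0.0007457 , -0.00070167, -0.0033274 ,  0.00132126, -0.00029874,
       -0.00010414]), 'joint_efforts': array([ 6.89905446e-04, -4.98025346e+01, -2.85706401e+01,  7.00328685e-02,
        2.39221629e-02, -9.64546416e-06]), 'tool_pos': array([0.14224007, 0.5309755 , 0.21816416]), 'tcp_rot': array([-4.10071003e-01, -3.11450853e+00,  1.59816323e-03]), 'wrist_force': array([-0.42170566,  0.01600229,  0.10495741]), 'ft_torque': array([-0.00239626,  0.01139486,  0.02486828]), 'finger_force': 0.0, 'opening': 0.0932015331557181}
```

View pics/scene0.png

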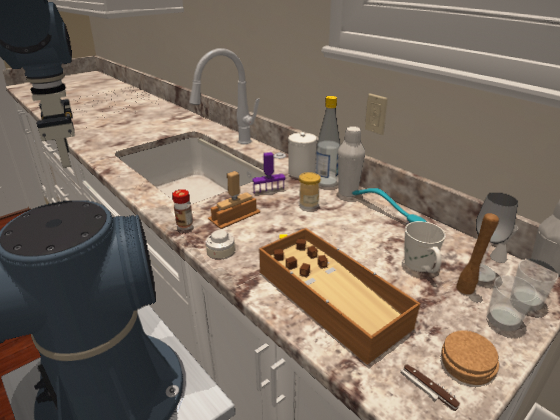

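View pics/side0.png

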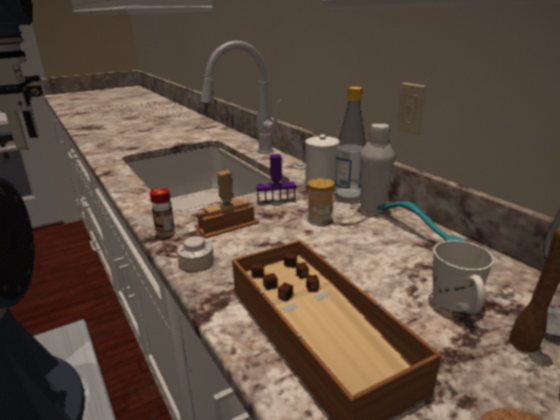

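The scene picture shows the tan rake on its rest at (233,190), with the purple look-alike at (268,175). The tray is at (338,295), with six dark chunks at its upper-left end (278–325, 245–272). The spice jar is at (182,210), the timer at (220,243) and the jar at (310,192). The tan rake on the wooden rest is the one meant.

```bash
python3 - <<'E'
from h import *
for n,tb,rb in (("scene",(225,360,255,425),(165,230,200,265)),("side",(235,420,225,445),(165,240,190,260))):
    z=np.load(f"/tmp/{n}0.npz"); X=z["X"]; p=z["p"].astype(int)
    def sub(b,lo,hi):
        s=(slice(b[0],b[1]),slice(b[2],b[3])); Y=X[s].reshape(-1,3); m=(Y[:,2]>lo)&(Y[:,2]<hi)&(z["d"][s].ravel()>0); return Y[m],p[s].reshape(-1,3)[m]
    Y,c=sub(tb,.064,.076)
    # rim = points near table at both; keep wood
    for _ in range(1):
        r=cv2.minAreaRect((Y[:,:2]*1000).astype(np.float32)); print(n,"tray rim",len(Y),r,np.median(Y[:,2]))
    Y,c=sub(rb,.036,.048); print(" rails",len(Y),cv2.minAreaRect((Y[:,:2]*1000).astype(np.float32)))
    Y,c=sub(rb,.049,.060); print(" bar",len(Y),cv2.minAreaRect((Y[:,:2]*1000).astype(np.float32)))
    Y,c=sub(rb,.075,.15); print(" handle",len(Y),Y.min(0),Y.max(0),np.median(Y,0))
    Y,c=sub(tb,.03,.068); m=c.sum(1)<150; print(" dark",m.sum(),Y[m].mean(0))
    Y,c=sub(tb,.125,.2);
E
```

```text
scene tray rim 1437 ((567.1372680664062, -93.90670776367188), (344.4009094238281, 363.4215087890625), 86.74153900146484) 0.06787314688016621
 rails 294 ((557.3216552734375, 352.26312255859375), (250.69287109375, 79.43292999267578), 18.157657623291016)
 bar 205 ((505.6308898925781, 333.2904052734375), (101.3012924194336, 32.5875358581543), 0.37785544991493225)
 handle 262 [0.49077093 0.31920373 0.07541594] [0.66400916 0.39860525 0.13674734] [0.50074176 0.32524157 0.10923403]
 dark 262 [0.45803378 0.01126614 0.04914652]
side tray rim 3125 ((553.13525390625, -93.20658874511719), (343.37933349609375, 332.0613708496094), 86.60134887695312) 0.06971469191437357
 rails 360 ((539.0307006835938, 345.2344970703125), (211.57737731933594, 77.68717956542969), 15.332627296447754)
 bar 347 ((498.8467712402344, 328.3572082519531), (316.1125183105469, 77.07067108154297), 33.14231872558594)
 handle 392 [0.49075218 0.32004786 0.07512082] [0.52092839 0.34462595 0.13814614] [0.50221996 0.3247793  0.10930239]
 dark 8001 [ 0.4531862  -0.12272856  0.05128026]
```

```bash
python3 - <<'E'
import cv2
a=cv2.imread("pics/scene0.png")
cv2.imwrite("pics/crop1.png",cv2.resize(a[140:270,160:330],None,fx=4.5,fy=4.5,interpolation=cv2.INTER_CUBIC))
E
```

```text
(no output)
```

View pics/crop1.png

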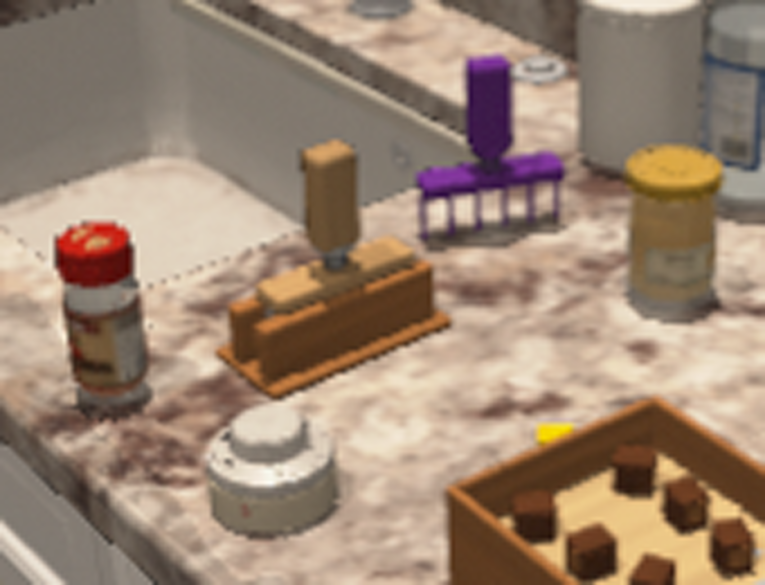

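The crop confirms it: the tan rake stands on the wooden rest (handle at crop (332,195)), and the purple look-alike stands free behind it. The yellow cube outside the tray's end is a decoy.

```bash
cat >> h.py <<'E'
def comp(mask,lab_pt=None):
    n,l,s,_=cv2.connectedComponentsWithStats(mask.astype(np.uint8)); k=1+np.argmax(s[1:,4]); return l==k
E
python3 - <<'E'
from h import *
print(R.from_rotvec(env.get_obs()["tcp_rot"]).as_matrix().round(3).tolist())
for n in ("scene","side"):
    z=np.load(f"/tmp/{n}0.npz"); X=z["X"]; p=z["p"]; d=z["d"]
    g=cv2.cvtColor(p,cv2.COLOR_RGB2HSV)
    ins=(d>0)&(X[...,0]>.37)&(X[...,0]<.64)&(X[...,1]<.13)&(X[...,1]>-.35)
    m=comp(ins&(X[...,2]>.05)&(X[...,2]<.078)); Y=X[m]; Y=Y[Y[:,2]>.064]
    print(n,len(Y),cv2.minAreaRect((Y[:,:2]*1000).astype(np.float32)), np.percentile(Y,[1,99],axis=0).round(3).tolist())
    dk=ins&(g[...,2]<75)&(g[...,1]>90)&(X[...,2]>.045)&(X[...,2]<.066)&(X[...,1]>-.05)
    c,l,s,ce=cv2.connectedComponentsWithStats(dk.astype(np.uint8))
    for i in range(1,c):
        if s[i,4]>25:
            q=X[l==i]; print("  dk",s[i,4],ce[i].round(),np.median(q,0).round(3), q[q[:,2]>.056].mean(0).round(3))
    rr=(d>0)&(np.abs(X[...,0]-.505)<.09)&(np.abs(X[...,1]-.332)<.05)
    for nm,a,b in (("base",.003,.012),("rails",.036,.044),("bar",.049,.057),("hand",.08,.15)):
        Y=X[comp(rr&(X[...,2]>a)&(X[...,2]<b))]; print("  ",nm,len(Y),cv2.minAreaRect((Y[:,:2]*1000).astype(np.float32)),Y[:,2].max().round(3))
E
```

```text
[[-0.966, 0.259, -0.0], [0.259, 0.966, -0.001], [0.0, -0.001, -1.0]]
scene 1284 ((458.0994873046875, -87.76803588867188), (344.4197692871094, 145.02037048339844), 86.81050872802734) [[0.379, -0.261, 0.064], [0.534, 0.084, 0.071]]
  dk 36 [300. 245.] [0.493 0.048 0.051] [0.491 0.051 0.056]
  dk 36 [278. 256.] [0.427 0.051 0.051] [0.424 0.051 0.058]
  dk 34 [291. 264.] [0.429 0.009 0.052] [0.432 0.006 0.058]
   base 262 ((502.3819580078125, 330.2346496582031), (68.76202392578125, 140.1136474609375), 87.33234405517578) 0.012
   rails 147 ((502.6333923339844, 320.6137390136719), (24.7674617767334, 129.3117218017578), 87.05351257324219) 0.044
   bar 201 ((505.6308898925781, 333.2904052734375), (101.3012924194336, 32.5875358581543), 0.37785544991493225) 0.056
   hand 232 ((506.44775390625, 331.4385681152344), (25.345909118652344, 31.42354393005371), 80.68757629394531) 0.137
side 3014 ((458.9892578125, -87.61550903320312), (343.37933349609375, 143.43768310546875), 86.60134887695312) [[0.379, -0.26, 0.064], [0.534, 0.083, 0.073]]
  dk 1628 [289. 266.] [0.49  0.047 0.057] [0.482 0.036 0.06 ]
  dk 340 [251. 289.] [0.394 0.008 0.055] [0.394 0.01  0.061]
  dk 159 [285. 292.] [ 0.436 -0.028  0.057] [ 0.438 -0.026  0.06 ]
   base 381 ((495.6604919433594, 314.4339599609375), (64.70063781738281, 150.87588500976562), 70.59088897705078) 0.012
   rails 286 ((502.6658020019531, 333.7357177734375), (47.10551834106445, 130.69911193847656), 87.95491790771484) 0.044
   bar 292 ((505.4222717285156, 334.01611328125), (33.25896453857422, 102.61492156982422), 88.40081024169922) 0.057
   hand 364 ((505.6475524902344, 332.6546936035156), (30.04743003845215, 24.36968994140625), 2.5454885959625244) 0.138
```

```bash
cat >> h.py <<'E'
TC=np.array([.4585,-.0877]); TY=np.radians(-3.3); Rt=np.array([[np.cos(TY),-np.sin(TY)],[np.sin(TY),np.cos(TY)]])
def w2t(P): return (np.asarray(P)[...,:2]-TC)@Rt
def t2w(q): return TC+Rt@np.asarray(q,float)
def rel(pos,yaw):
    """delta mm in tool axes AFTER turning, and turn about tool z, deg; yaw = heading(deg) of tool's -x"""
    o=env.get_obs(); M=R.from_rotvec(o["tcp_rot"]).as_matrix()
    y=np.radians(yaw); T=np.column_stack([[-np.cos(y),-np.sin(y),0],[-np.sin(y),np.cos(y),0],[0,0,-1]])
    rv=R.from_matrix(M.T@T).as_rotvec(degrees=True); d=(np.array(pos)-o["tool_pos"])*1000
    print("t",round(o["t"],2),"turn",rv.round(2),"delta in target axes",(T.T@d).round(1),"Fz",o["wrist_force"].round(2),"open",round(o["opening"]*1000,1))
E
python3 - <<'E'
from h import *
for n in ("scene","side"):
    z=np.load(f"/tmp/{n}0.npz"); X=z["X"]; d=z["d"]; q=w2t(X)
    m=(d>0)&(abs(q[...,0])<57)*(abs(q[...,0])<.057)&(q[...,1]>.03)&(q[...,1]<.161)&(X[...,2]>.052)&(X[...,2]<.066)
    c,l,s,ce=cv2.connectedComponentsWithStats(m.astype(np.uint8),connectivity=4)
    for i in range(1,c):
        if s[i,4]>12:
            a=l==i; t=a&(X[...,2]>.0565); print(n,s[i,4],ce[i].round(),"lo",(q[a].min(0)*1000).round(),"hi",(q[a].max(0)*1000).round(),"top",(q[t].mean(0)*1000).round(),(t).sum())
    for nm,a,b in (("any>.08",.08,.2),):
        m=(d>0)&(X[...,2]>a)&(X[...,2]<b)&(X[...,0]>.3)&(X[...,0]<.75)&(X[...,1]<.5)&(X[...,1]>-.05)
        c,l,s,ce=cv2.connectedComponentsWithStats(m.astype(np.uint8))
        for i in range(1,c):
            if s[i,4]>60: print("  tall",ce[i].round(),X[l==i].min(0).round(3),X[l==i].max(0).round(3))
rel([.506,.333,.19],-1)
E
```

```text
scene 58 [300. 242.] lo [ 20. 131.] hi [ 45. 157.] top [ 32. 143.] 38
scene 64 [311. 249.] lo [23. 91.] hi [ 44. 114.] top [ 33. 103.] 41
scene 68 [278. 252.] lo [-47. 132.] hi [-22. 157.] top [-35. 143.] 50
scene 70 [322. 259.] lo [17. 49.] hi [38. 75.] top [28. 62.] 47
scene 75 [290. 260.] lo [-44.  91.] hi [-21. 113.] top [-32. 102.] 50
scene 77 [304. 267.] lo [-37.  53.] hi [-10.  76.] top [-24.  64.] 56
  tall [268. 160.] [0.657 0.373 0.08 ] [0.69  0.399 0.131]
  tall [233. 181.] [0.491 0.319 0.08 ] [0.521 0.346 0.137]
  tall [309. 178.] [0.677 0.207 0.08 ] [0.739 0.272 0.096]
  tall [180. 196.] [0.343 0.354 0.08 ] [0.387 0.401 0.108]
side 110 [290. 257.] lo [ 21. 130.] hi [ 47. 157.] top [ 32. 142.] 85
side 119 [302. 267.] lo [24. 91.] hi [ 46. 117.] top [ 33. 102.] 92
side 120 [257. 267.] lo [-46. 130.] hi [-20. 157.] top [-35. 142.] 92
side 139 [270. 279.] lo [-42.  92.] hi [-19. 111.] top [-31. 101.] 102
side 137 [313. 280.] lo [17. 50.] hi [41. 75.] top [28. 61.] 101
side 156 [286. 289.] lo [-35.  51.] hi [-9. 76.] top [-23.  62.] 120
  tall [276. 164.] [0.66  0.371 0.08 ] [0.69  0.402 0.131]
  tall [225. 183.] [0.491 0.32  0.08 ] [0.521 0.345 0.138]
  tall [321. 185.] [0.679 0.208 0.08 ] [0.742 0.27  0.096]
  tall [160. 197.] [0.343 0.355 0.08 ] [0.387 0.402 0.11 ]
t 0.1 turn [-6.0e-02 -1.0e-02 -1.4e+01] delta in target axes [-367.2 -191.6   28.2] Fz [-0.42  0.02  0.1 ] open 93.2
```

```bash
python3 -m handwheel '[[0,0,0,0,0,-7,70],[0,0,0,0,0,-7,70],[-46,-24,3.5,0,0,0,70],[-46,-24,3.5,0,0,0,70],[-46,-24,3.5,0,0,0,70],[-46,-24,3.5,0,0,0,70],[-46,-24,3.5,0,0,0,70],[-46,-24,3.5,0,0,0,70],[-46,-24,3.5,0,0,0,70],[-46,-24,3.5,0,0,0,70]]'; python3 - <<'E'
from h import *
rel([.506,.333,.083],-1)
p,d,c=snap("wrist"); X=cloud(d,c); np.savez("/tmp/w1.npz",p=p,X=X,d=d); cv2.imwrite("pics/w1.png",p[...,::-1])
rr=(d>0)&(np.abs(X[...,0]-.505)<.09)&(np.abs(X[...,1]-.332)<.05)
for nm,a,b in (("base",.003,.009),("rails",.036,.0445),("bar",.049,.057),("hand",.125,.145)):
    Y=X[comp(rr&(X[...,2]>a)&(X[...,2]<b))]; print(nm,len(Y),cv2.minAreaRect((Y[:,:2]*1000).astype(np.float32)),np.median(Y[:,2]).round(3))
E
```

```text
t: 1.35
tool_pos: [0.5082, 0.3318, 0.1903]
tcp_rot: [-0.027, -3.141, 0.0]
wrist_force: [-0.1, 0.9, 0.5]
opening: 0.0699
finger_force: 0.0
t 1.35 turn [-0.01 -0.03 -0.  ] delta in target axes [  2.2   1.2 107.3] Fz [-0.11  0.92  0.48] open 69.9
base 3592 ((501.63897705078125, 337.6685791015625), (71.19180297851562, 138.97438049316406), 89.4275894165039) 0.007
rails 1199 ((501.90850830078125, 321.6578369140625), (13.064898490905762, 128.39263916015625), 89.24967956542969) 0.043
bar 1856 ((488.0823669433594, 337.8782958984375), (29.593402862548828, 67.00178527832031), 88.4904556274414) 0.055
hand 1551 ((505.8116760253906, 337.0877380371094), (23.998594284057617, 28.847614288330078), 88.55775451660156) 0.136
```

```bash
python3 -m handwheel '[[2,3.5,47,0,0,0.5,70],[0,0,50,0,0,0,70],[0,0,10.5,0,0,0,45],[0,0,0,0,0,0,10],[0,0,0,0,0,0,10],[0,0,0,0,0,0,10],[0,0,0,0,0,0,10]]'; python3 -c "
from h import *
rel([.506,.335,.083],-1.5)"
```

```text
t: 2.28
tool_pos: [0.5053, 0.3366, 0.084]
tcp_rot: [0.041, 3.14, 0.001]
wrist_force: [0.1, -2.1, 0.5]
opening: 0.0244
finger_force: 1.2
t 2.27 turn [0.03 0.06 0.01] delta in target axes [-0.8 -1.6  1. ] Fz [ 0.15 -2.12  0.5 ] open 24.4
```

```bash
python3 -m handwheel '[[0,0,0,0,0,0,10],[0,0,0,0,0,0,10],[0,0,-15,0,0,0,10],[0,0,-40,0,0,0,10],[0,0,-40,0,0,0,10],[0,0,0,0,0,0,10]]'; python3 -c "
from h import *
rel([*t2w([0,.084]),.179],-3.3); print(t2w([0,.084]))
p,d,c=snap('side'); cv2.imwrite('pics/s1.png',cv2.resize(p[100:380,120:480,::-1],None,fx=2,fy=2))"
```

```text
t: 3.02
tool_pos: [0.5061, 0.3371, 0.1817]
tcp_rot: [0.041, 3.137, 0.004]
wrist_force: [-0.9, -0.4, -3.5]
opening: 0.024
finger_force: 30.0
t 3.02 turn [0.16 0.26 1.8 ] delta in target axes [  23.1 -342.8    2.7] Fz [-0.86 -0.36 -3.5 ] open 24.0
[ 0.46333538 -0.00383929]
```

View pics/s1.png

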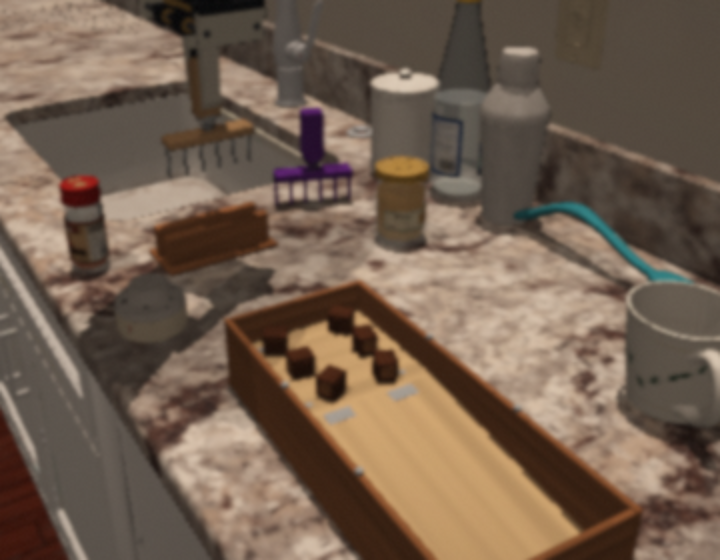

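The side view shows the rake hanging level from the gripper (bar at crop (210,135)), the rest empty and the chunks undisturbed. Next I'll move over the tray.

```bash
python3 -m handwheel '[[0,0,0,0,0,1.8,10],[4,-57,0,0,0,0,10],[4,-57,0,0,0,0,10],[4,-57,0,0,0,0,10],[4,-57,0,0,0,0,10],[4,-57,0,0,0,0,10],[3,-57,0,0,0,0,10],[0,0,0,0,0,0,10]]'; cat > bar.py <<'E'
from h import *
o=env.get_obs(); tp=o["tool_pos"]
for n in ("scene","side"):
    p,d,c=snap(n); X=cloud(d,c); zt=tp[2]-.078
    g=cv2.cvtColor(p,cv2.COLOR_RGB2HSV)
    m=(d>0)&(np.hypot(X[...,0]-tp[0],X[...,1]-tp[1])<.08)&(abs(X[...,2]-zt-.046)<.006)
    Y=X[comp(m)]; r=cv2.minAreaRect((Y[:,:2]*1000).astype(np.float32)); print(n,len(Y),r,"tray",(w2t(np.array(r[0])/1000)*1000).round(1),"ztop",np.percentile(Y[:,2],90).round(4))
print("tcp tray",(w2t(tp)*1000).round(1))
rel([*t2w([0,.084]),.125],-3.3)
E
python3 bar.py
```

```text
t: 4.08
tool_pos: [0.4613, -0.0065, 0.1772]
tcp_rot: [-0.099, -3.138, 0.0]
wrist_force: [-0.3, 0.0, -2.7]
opening: 0.024
finger_force: 30.0
scene 433 ((460.7015075683594, -7.061756134033203), (33.16157531738281, 105.16988372802734), 87.41476440429688) tray [-2.4 80.6] ztop 0.1472
side 807 ((462.4001770019531, -6.480703353881836), (32.06745529174805, 104.02240753173828), 86.68989562988281) tray [-0.8 81.3] ztop 0.1487
tcp tray [-1.9 81.2]
t 4.17 turn [ 0.02 -0.09 -0.13] delta in target axes [-1.5  0.1 52.4] Fz [ 0.16  0.5  -1.95] open 24.3
```

```bash
python3 bar.py
```

```text
scene 427 ((461.12713623046875, -4.499652862548828), (31.574371337890625, 103.39557647705078), 86.7524185180664) tray [-2.2 83.2] ztop 0.1474
side 803 ((463.01824951171875, -4.717792510986328), (31.777875900268555, 104.61572265625), 86.3514175415039) tray [-0.3 83.1] ztop 0.1489
tcp tray [-1.5 83.9]
t 4.28 turn [ 0.01 -0.06  0.03] delta in target axes [-1.2 -1.  52.7] Fz [-0.4  -0.32 -1.4 ] open 24.0
```

```bash
python3 -m handwheel '[[-1,0.5,26,0,0,0,10],[0,0,24,0,0,0,10],[0,0,6,0,0,0,10],[0,0,0,0,0,0,10],[0,0,0,0,0,0,10]]'; python3 -c "
from h import *
rel([*t2w([0,.084]),.1175],-3.3)"; python3 -m handwheel '[[0,0,2,0,0,0,10],[0,0,0,0,0,0,10]]';python3 -m handwheel '[[0,0,1,0,0,0,10],[0,0,0,0,0,0,10]]'
```

```text
t: 4.9
tool_pos: [0.4639, -0.0031, 0.1229]
tcp_rot: [0.09, 3.139, -0.0]
wrist_force: [0.1, 0.5, -2.3]
opening: 0.0239
finger_force: 30.0
t 4.9 turn [-0.    0.07  0.02] delta in target axes [ 0.5 -0.8  5.4] Fz [ 0.12  0.53 -2.32] open 23.9
t: 5.15
tool_pos: [0.4634, -0.0033, 0.1203]
tcp_rot: [0.09, 3.14, -0.0]
wrist_force: [0.6, -0.2, -2.4]
opening: 0.0241
finger_force: 30.0
t: 5.4
tool_pos: [0.4633, -0.0033, 0.1191]
tcp_rot: [-0.091, -3.14, -0.0]
wrist_force: [0.5, 0.3, -2.0]
opening: 0.0235
finger_force: 30.0
```

```bash
python3 -m handwheel '[[0,0,1,0,0,0,10],[0,0,0,0,0,0,10]]';python3 -m handwheel '[[0,0,1,0,0,0,10],[0,0,0,0,0,0,10]]'
```

```text
t: 5.65
tool_pos: [0.4634, -0.0033, 0.1181]
tcp_rot: [-0.09, -3.14, 0.0]
wrist_force: [-0.4, -0.3, -2.0]
opening: 0.0241
finger_force: 30.0
t: 5.9
tool_pos: [0.4634, -0.0033, 0.1173]
tcp_rot: [0.09, 3.14, -0.0]
wrist_force: [-0.6, -0.7, 2.0]
opening: 0.0238
finger_force: 30.0
```

```bash
python3 -m handwheel '[[0,-6,0,0,0,0,10],[0,-10,0,0,0,0,10],[0,-10,0,0,0,0,10],[0,-9,0,0,0,0,10],[0,0,0,0,0,0,10]]';  python3 -c "
from h import *
rel([*t2w([0,.045]),.1173],-3.3)"; python3 -m handwheel '[[0,-10,0,0,0,0,10],[0,-10,0.4,0,0,0,10],[0,-10,0.4,0,0,0,10],[0,-10,0.3,0,0,0,10],[0,-8,0.3,0,0,0,10],[0,0,0,0,0,0,10]]'; python3 -c "
from h import *
rel([*t2w([0,.0]),.1173],-3.3)"
```

```text
t: 6.52
tool_pos: [0.4614, -0.0392, 0.1172]
tcp_rot: [0.092, 3.14, -0.001]
wrist_force: [-0.0, -1.5, 2.4]
opening: 0.0244
finger_force: 30.0
t 6.53 turn [-0.04  0.01 -0.04] delta in target axes [ 0.1 -3.6 -0.1] Fz [-0.05 -1.51  2.37] open 24.4
t: 7.28
tool_pos: [0.4585, -0.0867, 0.1157]
tcp_rot: [-0.092, -3.14, 0.0]
wrist_force: [-0.2, 0.3, -1.5]
opening: 0.0241
finger_force: 30.0
t 7.28 turn [-0.   -0.   -0.04] delta in target axes [-0.  -1.  -1.6] Fz [-0.24  0.25 -1.55] open 24.1
```

```bash
for i in 1 ; do python3 -m handwheel '[[0,0,1,0,0,0,10],[0,0,0,0,0,0,10]]'|egrep 'pos|wrist'; done;  python3 -m handwheel '[[0,0,1,0,0,0,10],[0,0,0,0,0,0,10]]'|egrep 'pos|wrist'
```

```text
tool_pos: [0.4585, -0.0859, 0.1147]
wrist_force: [-0.8, -0.1, -1.7]
tool_pos: [0.4585, -0.086, 0.1137]
wrist_force: [-0.0, -0.6, -2.3]
```

```bash
python3 -m handwheel '[[0,0,1,0,0,0,10],[0,0,0,0,0,0,10]]'|egrep 'pos|wrist'; python3 -m handwheel '[[0,0,0.8,0,0,0,10],[0,0,0,0,0,0,10]]'|egrep 'pos|wrist'
```

```text
tool_pos: [0.4587, -0.0861, 0.1129]
wrist_force: [-0.9, 1.4, 0.7]
tool_pos: [0.4587, -0.0861, 0.1121]
wrist_force: [-1.3, 0.9, 3.6]
```

```bash
python3 -m handwheel '[[0,-10,1.1,0,0,0,10],[0,-10,1.1,0,0,0,10],[0,-10,1.0,0,0,0,10],[0,-10,1.1,0,0,0,10],[0,-8,0.8,0,0,0,10],[0,0,0,0,0,0,10]]';python3 -c "
from h import *
rel([*t2w([0,-.097]),.1173-.0151],-3.3)"
```

```text
t: 9.02
tool_pos: [0.4558, -0.135, 0.1068]
tcp_rot: [0.091, 3.14, -0.002]
wrist_force: [-0.2, -2.7, 2.5]
opening: 0.0241
finger_force: 30.0
t 9.03 turn [-0.06  0.01 -0.02] delta in target axes [  0.  -49.6   4.6] Fz [-0.2  -2.67  2.52] open 24.1
```

```bash
python3 -m handwheel '[[0,-10,1.1,0,0,0,10],[0,-10,1.1,0,0,0,10],[0,-10,1.1,0,0,0,10],[0,-10,1.1,0,0,0,10]]'|egrep 'wrist'; python3 -m handwheel '[[0,-6,0.7,0,0,0,10],[0,-4,0.4,0,0,0,10],[0,0,0,0,0,0,10]]';python3 -c "
from h import *
rel([*t2w([0,-.097]),.1173-.0151],-3.3)
p,d,c=snap('side'); cv2.imwrite('pics/s2.png',cv2.resize(p[200:420,200:480,::-1],None,fx=2.5,fy=2.5))"
```

```text
wrist_force: [0.2, 0.6, 2.6]
t: 9.9
tool_pos: [0.4529, -0.1845, 0.1013]
tcp_rot: [0.09, 3.14, -0.001]
wrist_force: [-1.4, -2.1, 3.2]
opening: 0.0239
finger_force: 30.0
t 9.9 turn [-0.05  0.    0.01] delta in target axes [-0.  -0.1 -0.9] Fz [-1.37 -2.14  3.16] open 23.9
```

View pics/s2.png

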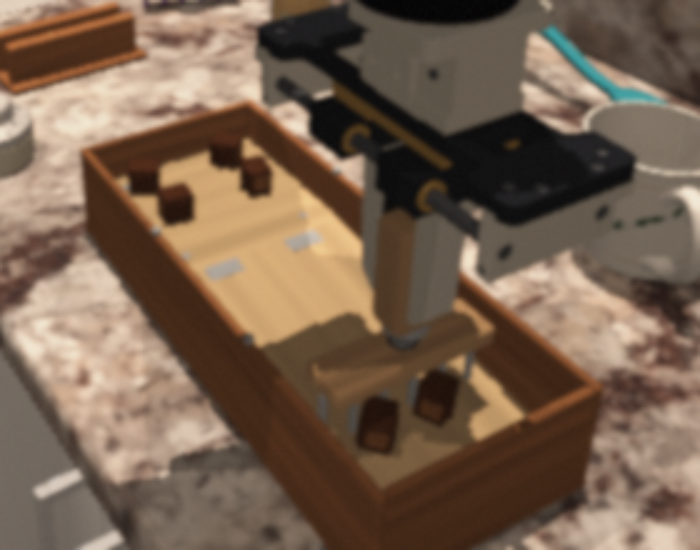

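The two chunks lie ahead of the tines in the far third (crop (378,425) and (437,397)), and the other four are undisturbed. Next I'll back off, lift and go to the second row.

```bash
python3 -m handwheel '[[0,4,0,0,0,0,10],[0,0,-35,0,0,0,10],[0,0,-40,0,0,0,10],[0,50,0,0,0,0,10],[0,55,0,0,0,0,10],[0,55,0,0,0,0,10],[0,55,0,0,0,0,10],[0,0,0,0,0,0,10],[0,0,0,0,0,0,10]]'; python3 - <<'E'
from h import *
rel([*t2w([0,.1225]),.178],-3.3)
p,d,c=snap("side"); X=cloud(d,c); q=w2t(X)
m=(d>0)&(abs(q[...,0])<.057)&(abs(q[...,1])<.161)&(X[...,2]-.04+.11*np.clip(.045-q[...,1],0,1)>.012)&(X[...,2]<.066)
c,l,s,ce=cv2.connectedComponentsWithStats(m.astype(np.uint8),connectivity=4)
for i in range(1,c):
    if s[i,4]>40: a=q[l==i]*1000; print(s[i,4],a.min(0).round(),a.max(0).round(),a.mean(0).round())
E
python3 bar.py
```

```text
t: 11.08
tool_pos: [0.4651, 0.0348, 0.176]
tcp_rot: [-0.089, -3.139, 0.0]
wrist_force: [0.2, 0.4, -1.8]
opening: 0.0244
finger_force: 30.0
t 11.07 turn [-0.01 -0.05  0.06] delta in target axes [-0.5 -0.2 -2. ] Fz [ 0.2   0.41 -1.81] open 24.4
112 [ 20. 131.] [ 46. 157.] [ 32. 141.]
120 [24. 92.] [ 45. 116.] [ 33. 101.]
122 [-46. 131.] [-21. 156.] [-35. 140.]
136 [-42.  92.] [-19. 111.] [-32. 100.]
237 [   6. -121.] [ 34. -97.] [  18. -110.]
252 [ -33. -122.] [ -8. -96.] [ -22. -110.]
scene 403 ((464.7692565917969, 31.973175048828125), (31.158170700073242, 105.67858123779297), 86.33428955078125) tray [ -0.6 119.8] ztop 0.146
side 719 ((465.59332275390625, 32.2390251159668), (31.26896095275879, 103.43962097167969), 86.51712799072266) tray [  0.2 120.1] ztop 0.1476
tcp tray [ -0.3 122.1]
t 11.22 turn [-0.   -0.02 -0.08] delta in target axes [ -0.1 -37.7  51.2] Fz [-0.72  0.28 -1.5 ] open 23.9
```

```bash
python3 -m handwheel '[[0,3,20,0,0,0,10],[0,0,25,0,0,0,10],[0,0,10,0,0,0,10],[0,0,0,0,0,0,10],[0,0,2.5,0,0,0,10],[0,0,0,0,0,0,10]]'|egrep 'pos|wrist'; python3 -m handwheel '[[0,0,0.7,0,0,0,10],[0,0,0,0,0,0,10]]'|egrep 'pos|wrist'; python3 -c "
from h import *
rel([*t2w([0,.045]),.117],-3.3)"
```

```text
tool_pos: [0.466, 0.0376, 0.1193]
wrist_force: [-0.5, 0.3, -1.7]
tool_pos: [0.4658, 0.0377, 0.1183]
wrist_force: [0.7, 0.2, -2.2]
t 12.22 turn [-0.    0.01  0.  ] delta in target axes [  0.  -80.6   1.3] Fz [ 0.71  0.24 -2.16] open 23.7
```

```bash
python3 -m handwheel '[[0,0,1.2,0,0,0,10],[0,-6,0,0,0,0,10],[0,-10,0,0,0,0,10],[0,-10,0,0,0,0,10],[0,-10,0,0,0,0,10],[0,-10,0,0,0,0,10],[0,-10,0,0,0,0,10],[0,-10,0,0,0,0,10],[0,-10,0,0,0,0,10]]'|egrep 'pos|wrist'; python3 -c "
from h import *
rel([*t2w([0,.013]),.1175],-3.3)"; python3 -m handwheel '[[0,-8,0.6,0,0,0,10],[0,-10,1,0,0,0,10],[0,-9,1,0,0,0,10],[0,-7,0.8,0,0,0,10],[0,-2,0.2,0,0,0,10],[0,0,0,0,0,0,10]]'|egrep 'pos|wrist'; python3 -c "
from h import *
rel([*t2w([0,.013]),.117],-3.3)"
```

```text
tool_pos: [0.4613, -0.0389, 0.1169]
wrist_force: [0.3, 2.5, 3.1]
t 13.35 turn [-0. -0. -0.] delta in target axes [ -0.  -35.9  -0.6] Fz [0.3  2.55 3.14] open 23.8
tool_pos: [0.4592, -0.0745, 0.1133]
wrist_force: [-0.8, -2.6, 2.9]
t 14.1 turn [-0.04 -0.01  0.01] delta in target axes [-0.1 -0.2 -3.7] Fz [-0.81 -2.64  2.86] open 23.8
```

```bash
python3 -m handwheel '[[0,4,0,0,0,0,10],[0,0,-30,0,0,0,10],[0,0,-40,0,0,0,10],[0,45,0,0,0,0,10],[-4,55,0,0,0,0,10],[-4,55,0,0,0,0,10],[-4,55,0,0,0,0,10],[-4,55,0,0,0,0,10],[-4,55,0,0,0,0,10],[-3,55,0,0,0,0,10]]'; python3 - <<'E'
from h import *
rel([.5055,.3366,.125],-1.5)
p,d,c=snap("side"); X=cloud(d,c); q=w2t(X)
m=(d>0)&(abs(q[...,0])<.057)&(abs(q[...,1])<.161)&(X[...,2]-.04+.11*np.clip(.045-q[...,1],0,1)>.012)&(X[...,2]<.066)
c,l,s,ce=cv2.connectedComponentsWithStats(m.astype(np.uint8),connectivity=4)
for i in range(1,c):
    if s[i,4]>40: a=q[l==i]*1000; print(s[i,4],a.min(0).round(),a.max(0).round(),a.mean(0).round())
E
```

```text
t: 15.35
tool_pos: [0.5033, 0.3051, 0.1827]
tcp_rot: [-0.09, -3.139, 0.001]
wrist_force: [-0.0, -0.3, -2.6]
opening: 0.024
finger_force: 30.0
t 15.35 turn [-0.04 -0.07 -1.77] delta in target axes [-1.4 31.6 57.7] Fz [-0.03 -0.33 -2.6 ] open 24.0
115 [ 21. 130.] [ 45. 155.] [ 32. 140.]
124 [-46. 129.] [-21. 156.] [-35. 140.]
168 [ 29. -11.] [54. 15.] [40. -0.]
194 [-41. -12.] [-18.   8.] [-31.  -4.]
241 [   6. -120.] [ 33. -96.] [  18. -110.]
254 [ -33. -121.] [ -7. -97.] [ -22. -110.]
```

```bash
python3 -m handwheel '[[0,16,0,0,0,-1.8,10],[-1,15.5,0,0,0,0,10],[0,0,20,0,0,0,10],[0,0,0,0,0,0,10],[0,0,0,0,0,0,10]]'; python3 - <<'E'
from h import *
rel([.5055,.3366,.084],-1.5)
tp=env.get_obs()["tool_pos"]
for n in ("scene","side"):
    p,d,c=snap(n); X=cloud(d,c); cv2.imwrite(f"pics/{n}3.png",cv2.resize(p[120:260,150:330,::-1],None,fx=4,fy=4))
    rr=(d>0)&(np.abs(X[...,0]-.505)<.09)&(np.abs(X[...,1]-.334)<.05)
    for nm,a,b in (("rails",.037,.0445),("bar",tp[2]-.0775+.042,tp[2]-.0775+.051)):
        Y=X[comp(rr&(X[...,2]>a)&(X[...,2]<b))]; print(nm,len(Y),cv2.minAreaRect((Y[:,:2]*1000).astype(np.float32)))
E
```

```text
t: 16.02
tool_pos: [0.5067, 0.3341, 0.1639]
tcp_rot: [0.042, 3.141, 0.0]
wrist_force: [-0.6, 0.1, -1.1]
opening: 0.0237
finger_force: 30.0
t 16.02 turn [ 0.01  0.02 -0.04] delta in target axes [ 1.2  2.4 79.9] Fz [-0.58  0.14 -1.14] open 23.7
rails 142 ((501.4925842285156, 318.73370361328125), (129.95510864257812, 18.886220932006836), 1.3513758182525635)
bar 199 ((506.91204833984375, 330.58636474609375), (32.2601318359375, 100.9715347290039), 87.79549407958984)
rails 234 ((502.209716796875, 319.3416748046875), (17.23540496826172, 130.39566040039062), 88.75238800048828)
bar 300 ((507.34466552734375, 330.83697509765625), (31.0142822265625, 103.66670989990234), 86.26414489746094)
```

```bash
python3 -m handwheel '[[1,2.5,0,0,0,0,10],[0,0,20,0,0,0,10],[0,0,15,0,0,0,10],[0,0,8,0,0,0,10],[0,0,8,0,0,0,10],[0,0,0,0,0,0,10]]'|egrep 'pos|wrist'; python3 -m handwheel '[[0,0,15,0,0,0,10],[0,0,10,0,0,0,10],[0,0,0,0,0,0,10],[0,0,2.2,0,0,0,10],[0,0,0,0,0,0,10]]'|egrep 'pos|wrist'
```

```text
tool_pos: [0.5053, 0.3368, 0.112]
wrist_force: [1.0, -0.2, -2.1]
tool_pos: [0.5055, 0.3369, 0.0853]
wrist_force: [-0.2, 0.1, -1.5]
```

```bash
python3 -m handwheel '[[0,0,1,0,0,0,10],[0,0,0,0,0,0,10]]'|egrep 'pos|wrist'; python3 -m handwheel '[[0,0,0.7,0,0,0,10],[0,0,0,0,0,0,10]]'|egrep 'pos|wrist'
```

```text
tool_pos: [0.5054, 0.3369, 0.0842]
wrist_force: [-0.2, 0.0, -2.0]
tool_pos: [0.5055, 0.3369, 0.0837]
wrist_force: [-1.6, -0.2, 1.8]
```

Seated on the rails. Next I'll release and withdraw.

```bash
python3 -m handwheel '[[0,0,0,0,0,0,30],[0,0,0,0,0,0,60],[0,0,0,0,0,0,70],[0,0,0,0,0,0,70],[0,0,0,0,0,0,70],[0,0,-30,0,0,0,70],[0,0,-55,0,0,0,70],[0,0,-50,0,0,0,70],[0,0,0,0,0,0,70],[0,0,0,0,0,0,70]]'; python3 - <<'E'
from h import *
p,d,c=snap("side"); X=cloud(d,c); cv2.imwrite("pics/s4.png",cv2.resize(p[120:420,140:460,::-1],None,fx=1.9,fy=1.9))
rr=(d>0)&(np.abs(X[...,0]-.505)<.09)&(np.abs(X[...,1]-.334)<.05)
for nm,a,b in (("rails",.036,.044),("bar",.049,.057),("hand",.08,.15)):
    Y=X[comp(rr&(X[...,2]>a)&(X[...,2]<b))]; print(nm,len(Y),cv2.minAreaRect((Y[:,:2]*1000).astype(np.float32)),Y[:,2].max())
E
```

```text
t: 19.25
tool_pos: [0.505, 0.3366, 0.2175]
tcp_rot: [-0.041, -3.14, 0.001]
wrist_force: [-0.3, 0.2, -0.6]
opening: 0.0701
finger_force: 0.0
rails 278 ((502.41119384765625, 334.2088928222656), (47.912681579589844, 129.92819213867188), 89.19831085205078) 0.04399006684683937
bar 288 ((506.640625, 334.5112609863281), (34.01544189453125, 103.16036987304688), 88.52116394042969) 0.05660104521344467
hand 362 ((505.96392822265625, 333.21783447265625), (29.940610885620117, 24.74541473388672), 0.6188343167304993) 0.13809616806574487
```

View pics/s4.png

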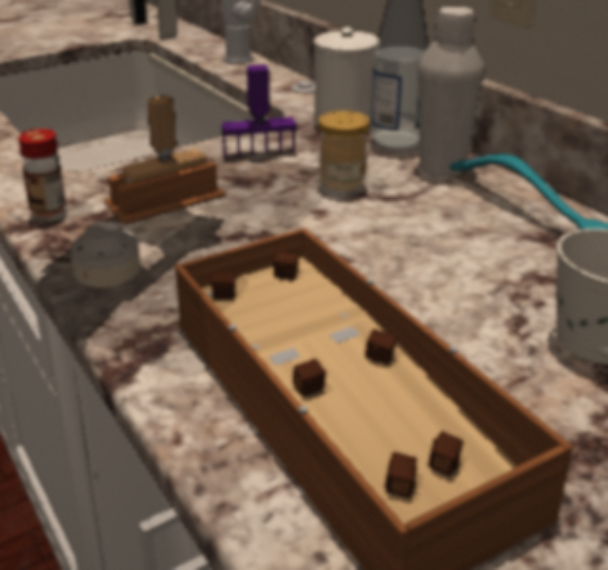

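The rake stands upright on its rest (crop (162,150)). The chunks lie two per third, at (223,288)/(285,267), (310,377)/(380,347) and (402,475)/(446,453), and the bystanders are where they were.

```bash
python3 -c "
from bench import env
print(env.hand_in())"
```

```text
the job is handed in; nothing more can be done
None
```

The job is handed in: two chunks lie in each third of the tray, the tines touched the bed lightly in every third (about 6 N at most in the readings), and the rake is back upright on its rest, all in about 19 s.

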